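# Find the socket that fits the hub locknut

### The arm

A 6-joint arm with a two-finger parallel gripper is mounted at the origin on the work surface. World frame = base frame: x ahead of the robot, y to its left, z up, the work surface at z = 0. Lengths are in mm, angles in rad, forces in N, time in s.
With the tool pointing down it reaches from about 325 to 750 mm from the base axis. Payload 7.6 kg.
Tool frame: the origin (TCP) lies midway between the tips of the shut fingers; the grasp point (between the pads) lies env.pinch_z behind it (env.pinch_z is the distance from the TCP to the grasp point, in mm); z points along the fingers, y is the direction in which the jaws open and shut (so a half turn about z gives the same grasp; the last joint's range is limited). The gripper opens to 85 mm and grips with 20 to 120 N. Pads are 22 mm wide; open, the fingers measure 114 mm over their backs; the gripper's body (76 mm by 85 mm) begins 54 mm behind the grasp point. The pads swing forward as they close: fully open they stand 13 mm farther back than shut.
Start: joints at [-0.07, 0.052, 1.401, -0, 1.689, -0.07], TCP at [525.02, 0.022, 231.323] pointing down, gripper open.
Joint ranges: [-2.9, 2.9], [-0.91, 2.17], [0.12, 2.37], [-1.06, 4.2], [0.26, 2.73], [-2.93, 2.93]. Speed limits (rad/s): [2.57, 2.57, 3.01, 3.14, 3.14, 3.14].

### API

Orientations are given as [roll, pitch, yaw] about the fixed x, y, z axes, in that order (R = Rz(yaw) Ry(pitch) Rx(roll)).
In Python, from station import sensors, read_camera, camera_info, env, spot_in, trace, landmark_of gives the robot as it stands. The module is installed in compiled form; this text tells all that it offers.
- The arm moves only by the tool play_rows, never from a script. Its argument "commands" is one flat list of numbers, 5 for each row, row after row: the shift along the tool's x, y, z scaled (see below), then the turn about the tool's z scaled (see below), then the opening, from 0 (shut) to 1 (fully open). A call has 1 to 12 rows; each row is the pose to reach, as a shift and turn from the pose commanded when the call began, along the tool's axes at that moment, turning the shorter way round; what a row does not reach only later rows make up. The controller multiplies each number of a shift by 40 cm and each number of a turn by 2 pi rad. A row lasts 1/10 s, in which the tool goes at most 50 mm and 8.59 degrees, less where a joint would pass 70% of its speed; a pose out of reach is approached as far as the arm can. A call with a number of a shift or a turn outside -1 to 1 is refused whole. A call with a gripper value outside its range is refused whole. The fingers move at their own pace and stop on an object; "newtons" is the grip in N (left out, the last holds). Time passes only in rows, so rows that repeat a pose let the fingers close. It gives the time, the measured TCP pose, the force and the opening at its end, in the units of the state.
- sensors.state(): the state, without advancing time (a new reading comes with each control period).
- read_camera(name): name is "scene" or "side" or "wrist"; returns (picture, depth): 480x640x3 uint8, red, green, blue; 480x640 float32, mm along the optical axis (not along the pixel's ray), 0 where there is no reading.
- camera_info(name): a dict with "K" (3x3 intrinsics, pixels), "world_to_cam" (4x4, takes a point from world to camera coordinates); the wrist camera has in their place "tool_from_camera" (4x4, takes a point from camera to tool coordinates, whose origin is the TCP and whose axes are the flange's). Camera axes: x right, y down, z forward; pixel columns grow to the right and rows downward; lengths in mm; the calibration is good to about 2 mm. The wrist camera is an equidistant fisheye: a pixel r from the principal point sees the ray r / f radians off the axis. A picture is of the moment at which its call begins: read the wrist's pose just before it. camera_info takes no time and is no camera call.
- env.close_job(): hands the job in, once; it reports no verdict.
Trained networks look in the newest picture that a camera, given by its name, has taken for a name from the list of things; names that differ only in an ending like _2 or _b are one class to them, and where a whole thing is asked for, a point or a joint stands for the part that bears it (a point fixed in the world has none). Each returns a list of dicts, best first, with "conf" (0 to 1); they miss things now and then, are a little off and sometimes report something else, mostly with a low value. They report only what shows in the picture. A call takes as long as a camera call. They do not tell look-alikes from the thing itself.
- spot_in(camera, query): "at" ([column, row] in pixels, amid what is visible of it).
- trace(camera, query): "pixels" (480x640 bool, what is visible of it) and "at" ([column, row] in pixels, amid what is visible of it).
- landmark_of(camera, query): "at" ([column, row] in pixels: a listed point, or the origin of a listed thing).
The state is a dict: "t": time; "joint_positions": joint angles; "joint_velocities": joint speeds; "joint_efforts": joint torques, N m; "ee_pos": TCP position; "ee_rot": TCP orientation; "wrist_force": force on the tool from outside, world axes, zero at the start; "wrist_torque": the same for the moment, N m; "opening": opening from 0.0 (shut) to 1.0 (fully open).
Only numpy, scipy, OpenCV 4.12 (cv2) and the standard library are available. Lean on these libraries where they do the work, as an engineer would, in place of code of your own. Each camera call takes 0.05 s, during which the arm holds its last target.

### The job

A bicycle hub stands upright in a clamp on the bench with a hex locknut on top, and three look-alike hex sockets stand on the rubber mat: try them on the nut to find the one that fits, which goes down over the nut until its rim rests on the dark washer under it (one is too narrow and stays up on top of the nut, one is too shallow and stops on the axle end before it is fully down). Stand any that do not fit back upright on the mat, and finish holding: the one that fits is fully down on the nut, straight, and still gripped by the robot. Leave everything else on the bench where it is.

Things in the scene. Friction and masses are not known exactly. Their poses are not given: they have to be found in the camera images.
- nut_seat (a point): Top of the washer under the hex locknut, on the hub's axis; z up, x square to one of the nut's flats. Nut 26 mm across flats, 12 mm high, top edge bevelled; an axle end 10 mm across stands 8 mm proud of it. The right socket, fully down, has its rim level with this point (its centre 30 mm above); the too narrow one stops with its rim 12 mm above this point, the too shallow one 8 mm above it.
- hub: Bicycle hub upright in a clamp, fixed, cannot turn. Foot 100 mm across, 18 mm high; upper flange 64 mm across, top 68 mm above the bench; on it a dark washer 30.5 mm across, 8 mm thick; on that the nut. The right socket has about 1 mm play each side and enters with its flats parallel to the nut's within about 8 degrees. Origin: centre of the underside, axes as at nut_seat.
- socket_a_mid (a point): Socket A: one of three steel hex sockets alike outside: hexagonal prism 42 mm across flats, 60 mm tall, black square on top, about 0.3 kg, standing mouth down. One mouth is too narrow for the nut, one too shallow for the axle end, one fits; which is not told. This point: its centre, 30 mm above the rim. z up its axis, x square to an outer flat; the mouth's flats are parallel to the outer ones.
- socket_b_mid (a point): Socket B: one of three steel hex sockets alike outside: hexagonal prism 42 mm across flats, 60 mm tall, black square on top, about 0.3 kg, standing mouth down. One mouth is too narrow for the nut, one too shallow for the axle end, one fits; which is not told. This point: its centre, 30 mm above the rim. z up its axis, x square to an outer flat; the mouth's flats are parallel to the outer ones.
- socket_c_mid (a point): Socket C: one of three steel hex sockets alike outside: hexagonal prism 42 mm across flats, 60 mm tall, black square on top, about 0.3 kg, standing mouth down. One mouth is too narrow for the nut, one too shallow for the axle end, one fits; which is not told. This point: its centre, 30 mm above the rim. z up its axis, x square to an outer flat; the mouth's flats are parallel to the outer ones.
- socket_a: The same socket A; this origin is the centre of its lower rim, axes as at its centre point.
- socket_b: The same socket B; this origin is the centre of its lower rim, axes as at its centre point.
- socket_c: The same socket C; this origin is the centre of its lower rim, axes as at its centre point.
- mat: Black rubber mat, fixed to the bench, 150 mm along its x by 340 mm along its y, 4 mm thick; the three sockets start in a row along its y, about 100 mm apart. Origin at the centre of its underside.
- spacer_ring: Loose aluminium ring, 34 mm across, 12 mm high, lying flat; origin at the centre of its underside. A bystander, to be left where it is.
- screwdriver: Loose screwdriver, 200 mm long, lying along its own x; origin under its middle. A bystander, to be left where it is.
- cog: Loose steel sprocket, 84 mm across, 8 mm high, lying flat; origin at the centre of its underside. A bystander, to be left where it is.
- grease_jar: Loose white jar, 60 mm across, 60 mm high, upright; origin at the centre of its underside. A bystander, to be left where it is.
- spray_can: Loose spray can, 64 mm across, 190 mm high, upright; origin at the centre of its underside. A bystander, to be left where it is.
- ratchet: Loose ratchet handle, 200 mm long and up to 26 mm high, lying along its own x; origin under its middle. A bystander, to be left where it is.
- pedal: Loose bicycle pedal, 90 x 84 mm, 22 mm high, lying flat; origin at the centre of its underside. A bystander, to be left where it is.
Mind the look-alikes: they are no part of the job. Leave any orange or purple look-alike of the socket_c alone.

How it is judged (in metres and radians):
At the end, for the whole second after the job is handed in: The socket that fits is gripped (over 2 N) on the nut: within 4 mm of its axis, rim within 2.5 mm of the washer's top, tilt under 0.08 rad. Both others stand on the mat (centre at most 10 mm past its edge), tilt under 0.08 rad, not touched by the fingers (((horizontal distance between socket_a_mid and nut_seat below 0.004 m and z of socket_a_mid in the frame of nut_seat between 0.0275 and 0.0325 m and angle between each of socket_a_mid, socket_b_mid, socket_c_mid's own z axis and vertical below 0.08 rad and contact force between the fingers and socket_a above 2 N and x of socket_b_mid in the frame of mat between -0.085 and 0.085 m and y of socket_b_mid in the frame of mat between -0.18 and 0.18 m and height (world z) of socket_b_mid between 0.031 and 0.037 m and contact force between the fingers and socket_b below 0.5 N and x of socket_c_mid in the frame of mat between -0.085 and 0.085 m and y of socket_c_mid in the frame of mat between -0.18 and 0.18 m and height (world z) of socket_c_mid between 0.031 and 0.037 m and contact force between the fingers and socket_c below 0.5 N) or (horizontal distance between socket_b_mid and nut_seat below 0.004 m and z of socket_b_mid in the frame of nut_seat between 0.0275 and 0.0325 m and angle between each of socket_b_mid, socket_a_mid, socket_c_mid's own z axis and vertical below 0.08 rad and contact force between the fingers and socket_b above 2 N and x of socket_a_mid in the frame of mat between -0.085 and 0.085 m and y of socket_a_mid in the frame of mat between -0.18 and 0.18 m and height (world z) of socket_a_mid between 0.031 and 0.037 m and contact force between the fingers and socket_a below 0.5 N and x of socket_c_mid in the frame of mat between -0.085 and 0.085 m and y of socket_c_mid in the frame of mat between -0.18 and 0.18 m and height (world z) of socket_c_mid between 0.031 and 0.037 m and contact force between the fingers and socket_c below 0.5 N) or (horizontal distance between socket_c_mid and nut_seat below 0.004 m and z of socket_c_mid in the frame of nut_seat between 0.0275 and 0.0325 m and angle between each of socket_c_mid, socket_a_mid, socket_b_mid's own z axis and vertical below 0.08 rad and contact force between the fingers and socket_c above 2 N and x of socket_a_mid in the frame of mat between -0.085 and 0.085 m and y of socket_a_mid in the frame of mat between -0.18 and 0.18 m and height (world z) of socket_a_mid between 0.031 and 0.037 m and contact force between the fingers and socket_a below 0.5 N and x of socket_b_mid in the frame of mat between -0.085 and 0.085 m and y of socket_b_mid in the frame of mat between -0.18 and 0.18 m and height (world z) of socket_b_mid between 0.031 and 0.037 m and contact force between the fingers and socket_b below 0.5 N))); the arm keeps its last pose, push and grip.
It fails at once if one of the bystanders (ring, screwdriver, sprocket, jar, can, ratchet, pedal) is moved more than 30 mm (distance of any of spacer_ring, screwdriver, cog, grease_jar, spray_can, ratchet, pedal from where it was at the start of the episode above 0.03 m).
It also fails if it takes over 72 s, if anything falls off the work surface, if the arm or the gripper's body presses on something with over 40 N, if the wrist force passes 120 N, or if a joint passes its speed limit or range.

## Working session

There is one attempt and no reset: what is moved stays moved. The work goes in short steps, Python scripts to look and compute and a tool call to move; the robot and the scene stay as the last step left them, time stands still between calls to the robot, and variables do not carry over. Pictures are saved under pics/ and viewed, and the job is handed in when it is done.

Besides the shell and the picture viewer there is one more tool, called after "Call:" in YAML: its name, and indented under it one key for each argument. play_rows: Moves the arm, as the interface text tells. Its arguments: {"type":"object","properties":{"commands":{"type":"array"},"newtons":{"type":"number"}},"required":["commands"]}

```bash
mkdir -p pics; ls; python3 - <<'E'
from station import sensors, read_camera, camera_info, env
import cv2
print(sensors.state(), env.pinch_z)
for n in ["scene","side","wrist"]:
    p,d=read_camera(n); cv2.imwrite(f"pics/{n}0.png",p[:,:,::-1]); 
    import numpy as np; np.save(f"pics/{n}0.npy",d)
    print(n,camera_info(n))
E
```

```text
pics
{'t': 0.0, 'joint_positions': array([-7.03122923e-02,  5.28253606e-02,  1.40170960e+00,  2.03828061e-05,
        1.68856498e+00, -7.03119298e-02]), 'joint_velocities': array([ 0.00106817,  0.00181589,  0.00025563, -0.00010136,  0.00065177,
        0.0001116 ]), 'joint_efforts': array([ 8.02730119e-04, -3.81666934e+01, -3.60182977e+01,  8.43031398e-05,
        6.19437444e-03, -2.66336252e-05]), 'ee_pos': array([5.24714634e+02, 4.22814291e-02, 2.30486017e+02]), 'ee_rot': array([-3.14009052e+00, -1.26087924e-04,  1.57079825e+00]), 'wrist_force': array([-0.12986307,  0.75811081, -1.03099005]), 'wrist_torque': array([ 0.02818992, -0.01282677,  0.00726341]), 'opening': 0.9992944610749488} 18.700000000000003
scene {'K': array([[464.44920379,   0.        , 325.51045868],
       [  0.        , 464.44920379, 235.53669223],
       [  0.        ,   0.        ,   1.        ]]), 'world_to_cam': array([[-1.82038747e-02,  9.99831801e-01,  2.23338396e-03,
         2.14612921e+01],
       [ 7.75803937e-01,  1.55340306e-02, -6.30782804e-01,
        -3.87068699e+02],
       [-6.30711401e-01, -9.750
[... 493 characters left out ...]
       [ 5.95812824e-01,  6.53387582e-01, -4.67002941e-01,
         7.27216918e+02],
       [ 0.00000000e+00,  0.00000000e+00,  0.00000000e+00,
         1.00000000e+00]])}
wrist {'K': array([[371.64829954,   0.        , 321.66812352],
       [  0.        , 371.64829954, 239.53444619],
       [  0.        ,   0.        ,   1.        ]]), 'tool_from_camera': array([[ 8.47933616e-04, -9.59515226e-01, -2.81655486e-01,
         7.23870101e+01],
       [ 9.99999459e-01,  6.43768756e-04,  8.17407241e-04,
        -7.39827708e-01],
       [-6.02993692e-04, -2.81656026e-01,  9.59515252e-01,
        -1.41738002e+02],
       [ 0.00000000e+00,  0.00000000e+00,  0.00000000e+00,
         1.00000000e+00]])}
```

View pics/scene0.png

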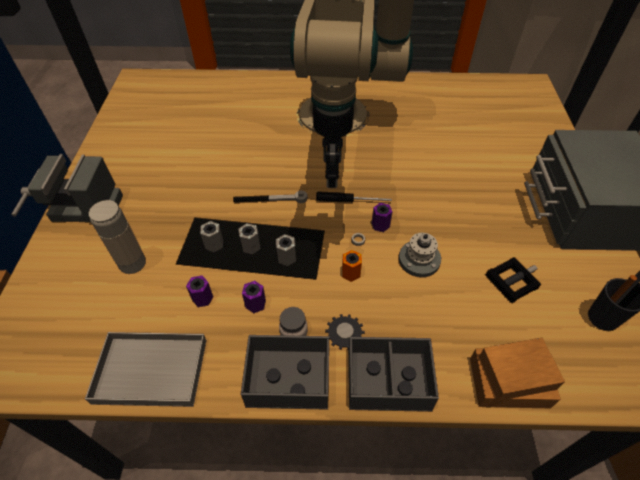

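View pics/side0.png

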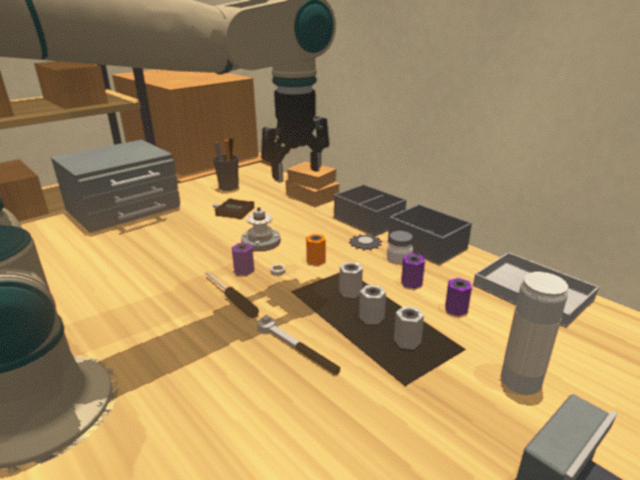

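View pics/wrist0.png

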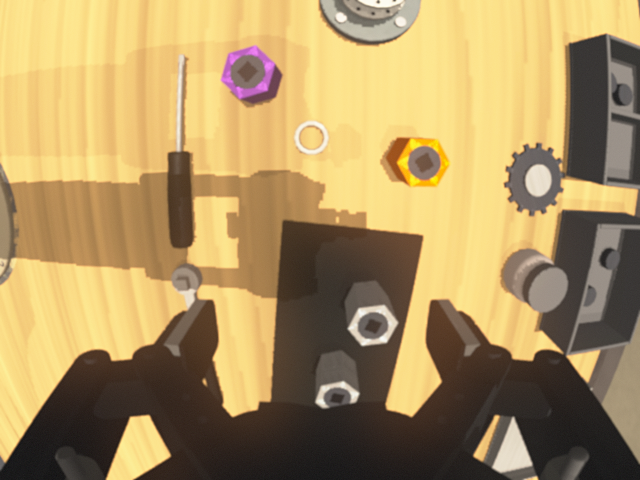

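```bash
cat > h.py <<'E'
import numpy as np, cv2
from scipy.spatial.transform import Rotation as Rn
from station import sensors, read_camera, camera_info, env, spot_in, trace, landmark_of
def cloud_fixed(n,d):
    ci=camera_info(n);K=ci["K"];T=np.linalg.inv(ci["world_to_cam"])
    v,u=np.mgrid[:480,:640]
    P=np.stack([(u-K[0,2])/K[0,0]*d,(v-K[1,2])/K[1,1]*d,d],-1)
    W=P@T[:3,:3].T+T[:3,3]; W[d<=0]=np.nan
    return W
def tool_T(s):
    T=np.eye(4);T[:3,:3]=Rn.from_euler('xyz',s['ee_rot']).as_matrix();T[:3,3]=s['ee_pos'];return T
def cloud_wrist(d,s):
    ci=camera_info("wrist");K=ci["K"];T=tool_T(s)@ci["tool_from_camera"]
    v,u=np.mgrid[:480,:640]
    a=(u-K[0,2])/K[0,0];b=(v-K[1,2])/K[1,1];r=np.hypot(a,b)+1e-9
    t=np.tan(np.minimum(r,1.5))/r
    P=np.stack([a*t*d,b*t*d,d],-1)
    W=P@T[:3,:3].T+T[:3,3]; W[(d<=0)|(r>1.4)]=np.nan
    return W
def proj_wrist(p,s):
    ci=camera_info("wrist");K=ci["K"];T=np.linalg.inv(tool_T(s)@ci["tool_from_camera"])
    q=T[:3,:3]@np.asarray(p,float)+T[:3,3]
    th=np.arctan2(np.hypot(q[0],q[1]),q[2]);ph=np.arctan2(q[1],q[0])
    return K[0,0]*th*np.cos(ph)+K[0,2],K[1,1]*th*np.sin(ph)+K[1,2]
E
python3 - <<'E'
from h import *
d=np.load("pics/scene0.npy");W=cloud_fixed("scene",d)
for n,(u,v) in dict(s1=(211,235),s2=(249,237),s3=(286,248),hub=(423,248),or_=(351,265),pu1=(382,217),pu2=(199,290),pu3=(253,295),can=(110,220),ring=(358,239),jar=(292,320),cog=(345,331),ped=(512,280)).items():
    w=W[v-22:v+18,u-20:u+20].reshape(-1,3); w=w[np.isfinite(w).all(1)]
    z=np.percentile(w[:,2],97); 
    print(n,"px",W[v,u].round(0),"ztop",z.round(1), np.median(w[w[:,2]>z-5],0).round(1))
D=np.load("pics/wrist0.npy");s=sensors.state();Ww=cloud_wrist(D,s)
for u,v in [(370,325),(335,397),(370,10),(420,162),(312,138)]: print(u,v,Ww[v,u].round(1))
for n,c in dict(scene="scene").items():
  for q in ["socket_a_mid","nut_seat","mat"]:
    for r in landmark_of(n,q): 
        u,v=np.round(r["at"]).astype(int); print(n,q,r["conf"],r["at"],W[v,u].round(1))
E
```

```text
s1 px [ 554. -279.   63.] ztop 65.6 [ 536.7 -285.6   64.2]
s2 px [ 561. -189.   66.] ztop 65.2 [ 542.5 -194.2   63.9]
s3 px [ 590. -101.   64.] ztop 65.1 [ 574.4 -104.8   64.2]
hub px [584. 211.  65.] ztop 87.9 [574.5 210.6  87.9]
or_ px [630.  47.  59.] ztop 61.4 [613.1  49.1  59.8]
pu1 px [483. 125.  55.] ztop 61.4 [463.2 126.6  60.1]
pu2 px [ 704. -279.   61.] ztop 61.6 [ 688.5 -286.7   59.9]
pu3 px [ 713. -162.   60.] ztop 61.1 [ 700.3 -165.6   59.6]
can px [ 615. -454.  182.] ztop 191.4 [ 595.1 -471.   189.9]
ring px [509.  69.   1.] ztop 59.8 [601.   47.3  59.9]
jar px [771. -76.  59.] ztop 69.1 [812.3 -82.5  69.1]
cog px [765.  34.   4.] ztop 69.0 [814.4  43.   69. ]
ped px [635. 416.  17.] ztop 23.4 [628.2 416.   20.7]
370 325 [ 570.2 -102.8   63.9]
335 397 [ 538.4 -191.8   64.6]
370 10 [567.8 190.4  34.2]
420 162 [608.5  50.   59. ]
312 138 [514.4  67.9  -1.3]
scene socket_a_mid 0.56 [211.6, 235.4] [ 555.1 -276.1   64.3]
scene socket_a_mid 0.35 [418.6, 263.1] [600.4 206.1  28.9]
scene nut_seat 0.6 [424.8, 240.7] [583.7 211.7  90.1]
scene nut_seat 0.32 [283.4, 249.6] [ 594.3 -107.6   62.5]
scene mat 0.71 [253.5, 249.8] [ 557.6 -183.8   12.3]
```

Call:
play_rows:
  commands: [0.425, 0.1, 0, 0, 1, 0.425, 0.1, 0, 0, 1, 0.425, 0.1, 0, 0, 1, 0.425, 0.1, 0, 0, 1, 0.425, 0.1, 0, 0, 1, 0.425, 0.1, 0, 0, 1, 0.425, 0.1, 0, 0, 1]

```text
t: 1.0
ee_pos: [565.0, 169.0, 231.3]
ee_rot: [-3.142, 0.0, 1.57]
wrist_force: [-0.3, -0.1, 0.4]
opening: 1.001
```

```bash
python3 - <<'E'
from h import *
s=sensors.state();p,d=read_camera("wrist")
cv2.imwrite("pics/hub1.png",p[:,:,::-1]);np.savez("pics/hub1.npz",d=d,p=p,pos=s['ee_pos'],rot=s['ee_rot'])
print(s['t'],s['ee_pos'],s['ee_rot'])
for r in landmark_of("wrist","nut_seat"): print(r)
E
```

```text
1.0 [564.99117365 169.01421152 231.33732397] [-3.14156183e+00  3.27390276e-04  1.56970142e+00]
{'at': [327.6, 168.6], 'conf': 0.97}
```

View pics/hub1.png

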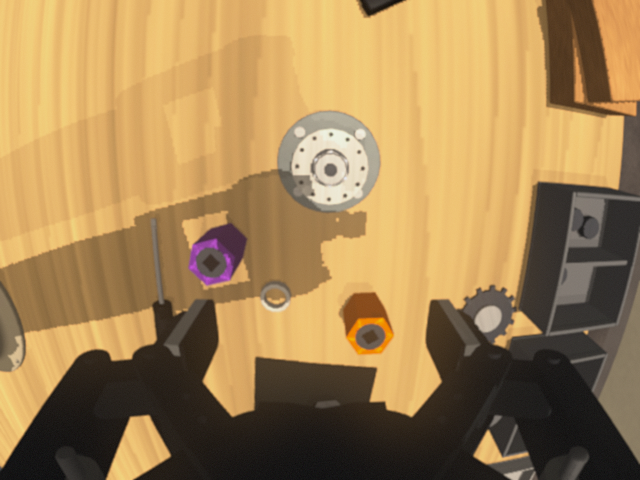

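Call:
play_rows:
  commands: [-0.85, -0.06, 0, 0, 1, -0.85, -0.06, 0, 0, 1, -0.85, -0.06, 0, 0, 1, -0.85, -0.06, 0, 0, 1, -0.85, -0.06, 0, 0, 1, -0.85, -0.06, 0, 0, 1, -0.85, -0.06, 0, 0, 1, -0.85, -0.06, 0, 0, 1, -0.85, -0.06, 0, 0, 1, -0.85, -0.06, 0, 0, 1, -0.85, -0.06, 0, 0, 1]

```text
t: 2.2
ee_pos: [541.1, -169.0, 231.5]
ee_rot: [3.141, -0.0, 1.572]
wrist_force: [0.3, -0.0, 0.6]
opening: 0.998
```

```bash
python3 - <<'E'
from h import *
s=sensors.state();p,d=read_camera("wrist")
cv2.imwrite("pics/sock1.png",p[:,:,::-1]);np.savez("pics/sock1.npz",d=d,p=p,pos=s['ee_pos'],rot=s['ee_rot'])
print(s['t'],s['ee_pos'],s['ee_rot'])
E
```

```text
2.2 [ 541.12754724 -169.01308862  231.51689909] [ 3.14121682e+00 -4.36593274e-05  1.57218989e+00]
```

View pics/sock1.png

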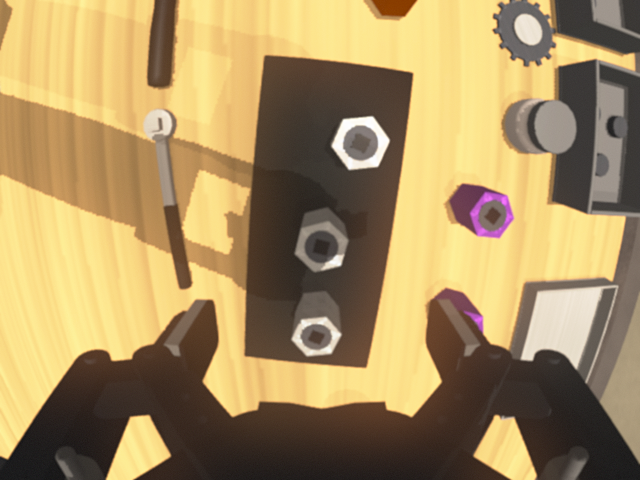

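```bash
cat >> h.py <<'E'
def projw(P,s):
    ci=camera_info("wrist");K=ci["K"];T=np.linalg.inv(tool_T(s)@ci["tool_from_camera"])
    q=P@T[:3,:3].T+T[:3,3]
    th=np.arctan2(np.hypot(q[...,0],q[...,1]),q[...,2]);ph=np.arctan2(q[...,1],q[...,0])
    return (K[0,0]*th*np.cos(ph)+K[0,2]).astype(np.float32),(K[1,1]*th*np.sin(ph)+K[1,2]).astype(np.float32)
def ortho(img,s,c,half,z,px=0.25,interp=cv2.INTER_LINEAR):
    n=int(2*half/px)
    j,i=np.mgrid[:n,:n]
    P=np.stack([c[0]-half+(i+.5)*px,c[1]+half-(j+.5)*px,np.full(i.shape,float(z))],-1)  # x right, y up
    u,v=projw(P,s); return cv2.remap(img,u,v,interp)
def load(f):
    a=np.load(f); return a['p'],a['d'],dict(ee_pos=a['pos'],ee_rot=a['rot'])
E
python3 - <<'E'
from h import *
p,d,s=load("pics/sock1.npz")
W=cloud_wrist(d,s); out=[]
for n,c in dict(C=(572,-103),B=(540,-192),A=(535,-285)).items():
    m=(np.hypot(W[...,0]-c[0],W[...,1]-c[1])<40)&(W[...,2]>58)
    q=W[m]; print(n,len(q),q.mean(0).round(1))
    h=cv2.convexHull(q[:,:2].astype(np.float32))
    cc=[(np.array(cv2.minEnclosingCircle(h)[0])).round(1),cv2.minEnclosingCircle(h)[1],cv2.minAreaRect(h)]
    print(cc)
    o=ortho(p,s,c,40,64);out.append(o)
cv2.imwrite("pics/so1.png",np.hstack([cv2.resize(o,(260,260)) for o in out])[:,:,::-1])
p,d,s=load("pics/hub1.npz");W=cloud_wrist(d,s)
m=(np.hypot(W[...,0]-571,W[...,1]-210)<60)
for lo,hi in [(92,110),(84,92),(72,80),(64,71),(10,25)]:
    q=W[m&(W[...,2]>lo)&(W[...,2]<hi)]; print(lo,len(q),q.mean(0).round(1), q[:,:2].min(0).round(1),q[:,:2].max(0).round(1))
cv2.imwrite("pics/hu1.png",np.hstack([cv2.resize(ortho(p,s,(571,210),25,88,.1),(400,400)),cv2.resize(ortho(p,s,(571,210),60,18),(400,400))])[:,:,::-1])
E
```

```text
C 2191 [ 572.6 -103.9   63.4]
[array([ 573. , -104.1]), 24.1125431060791, ((572.8457641601562, -104.07574462890625), (47.880245208740234, 42.26119613647461), 8.098936080932617)]
B 11084 [ 540.4 -163.9  271.3]
[array([ 540.1, -184.6]), 33.750518798828125, ((540.53955078125, -185.64080810546875), (64.65957641601562, 44.858680725097656), 86.73468780517578)]
A 1488 [ 535.4 -284.1   62.9]
[array([ 535.1, -285.3]), 24.183746337890625, ((535.376708984375, -285.7084655761719), (43.011680603027344, 47.394439697265625), 36.162349700927734)]
92 136 [570.7 214.2  95. ] [566.2 209.2] [575.2 219.1]
84 759 [571.  214.4  86.7] [557.7 199.5] [584.1 228.5]
72 176 [569.6 217.6  75.2] [556.  198.9] [585.7 228.9]
64 3399 [570.8 214.6  67.1] [539.2 182.2] [602.1 245.8]
10 3683 [569.5 220.4  17.4] [521.5 164.5] [620. 263.]
```

View pics/so1.png

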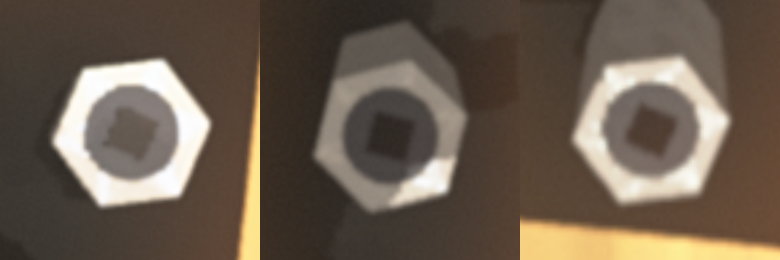

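View pics/hu1.png

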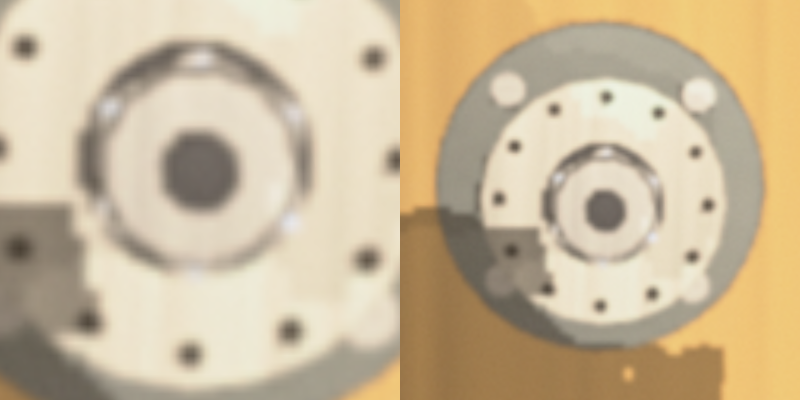

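```bash
cat >> h.py <<'E'
from scipy.optimize import least_squares
def hexfit(q,ap=None,th0s=range(0,60,10)):
    h=cv2.convexHull(q.astype(np.float32))[:,0]
    pts=[]
    for a,b in zip(h,np.roll(h,-1,0)):
        k=max(1,int(np.linalg.norm(b-a)/0.5)); pts+= [a+(b-a)*t/k for t in range(k)]
    pts=np.array(pts);c0=pts.mean(0);best=None
    def f(x):
        k=np.radians(x[2]+60*np.arange(6)); N=np.stack([np.cos(k),np.sin(k)],1)
        return ((pts-x[:2])@N.T).max(1)-(x[3] if ap is None else ap)
    for t in th0s:
        r=least_squares(f,[*c0,t,20],loss='soft_l1')
        if best is None or r.cost<best.cost: best=r
    x=best.x; x[2]=(x[2]+30)%60-30
    return x, np.sqrt((f(x)**2).mean())
def sockfit(W,c,zlo=60,zhi=70,R=32):
    q=W[(np.hypot(W[...,0]-c[0],W[...,1]-c[1])<R)&(W[...,2]>zlo)&(W[...,2]<zhi)]
    return hexfit(q[:,:2])
E
python3 - <<'E'
from h import *
p,d,s=load("pics/sock1.npz");W=cloud_wrist(d,s)
for n,c in dict(C=(572,-104),B=(540,-194),A=(535,-285)).items(): print(n,sockfit(W,c))
p,d,s=load("pics/hub1.npz");W=cloud_wrist(d,s)
for lo,hi in [(84,90),(86,90),(80,90)]: print(sockfit(W,(571,214),lo,hi,20))
d=np.load("pics/scene0.npy");W=cloud_fixed("scene",d)
for n,c in dict(C=(572,-104),B=(540,-194),A=(535,-285)).items(): print('scene',n,sockfit(W,c))
E
```

```text
C (array([ 572.71754077, -104.02584712,  -23.16690007,   21.04203854]), np.float64(0.14350977508454538))
B (array([ 540.04777939, -194.08809849,  -14.46959905,   21.19142235]), np.float64(0.25174131561255714))
A (array([ 535.2265697 , -285.58292686,  -23.14430357,   21.28584335]), np.float64(0.29700005564406357))
(array([570.94337382, 213.96659457,  -2.14219446,  12.85567046]), np.float64(0.21030831534088293))
(array([571.04338212, 213.97621485, -11.99216672,  11.38963256]), np.float64(0.5034657340688403))
(array([570.98107501, 213.90430244,  -2.07612384,  12.99261372]), np.float64(0.16427341286004277))
scene C (array([ 573.34934571, -104.78561643,  -19.24921244,   21.17782093]), np.float64(0.6766036296535924))
scene B (array([ 540.52078758, -194.61880544,  -13.14767142,   20.95383161]), np.float64(0.862310373028179))
scene A (array([ 535.33928601, -285.99569532,  -24.58205   ,   21.19013735]), np.float64(0.7971995370506999))
```

Call:
play_rows:
  commands: [0.1625, 0.079, 0.1, 0.0645, 0.8, 0.1625, 0.079, 0.25, 0.0645, 0.8, 0.1625, 0.079, 0.3, 0.0645, 0.8, 0.1625, 0.079, 0.35, 0.0645, 0.8, 0.1625, 0.079, 0.4, 0.0645, 0.8, 0.1625, 0.079, 0.45, 0.0645, 0.8, 0.1625, 0.079, 0.5, 0.0645, 0.8, 0.1625, 0.079, 0.534, 0.0645, 0.8, 0.1625, 0.079, 0.534, 0.0645, 0.8]
  newtons: 50

```text
t: 3.15
ee_pos: [571.4, -104.1, 15.6]
ee_rot: [-3.138, 0.001, 1.166]
wrist_force: [-0.2, -0.1, 0.1]
opening: 0.798
```

Call:
play_rows:
  commands: [0, 0, 0, 0, 0, 0, 0, 0, 0, 0, 0, 0, 0, 0, 0, 0, 0, 0, 0, 0, 0, 0, 0, 0, 0, 0, 0, 0, 0, 0]
  newtons: 50

```text
t: 3.75
ee_pos: [573.6, -105.1, 19.3]
ee_rot: [3.139, -0.001, 1.166]
wrist_force: [-0.7, 1.2, 6.4]
opening: 0.485
```

```bash
python3 - <<'E'
from h import *
s=sensors.state();p,d=read_camera("wrist")
cv2.imwrite("pics/grC.png",p[:,:,::-1])
print(s['t'],s['ee_pos'],s['ee_rot'],s['wrist_force'],s['opening'],s['opening']*85)
W=cloud_wrist(d,s);print(sockfit(W,(572.7,-104),60,70,28))
E
```

```text
3.75 [ 573.56609667 -105.08824243   19.31522833] [ 3.13897441e+00 -6.73071600e-04  1.16557574e+00] [-0.69424906  1.21930347  6.38980982] 0.4845324245406947 41.18525608595905
(array([ 573.36616214, -103.23335861,  -23.25351495,   21.67792405]), np.float64(1.9045270556469995))
```

View pics/grC.png

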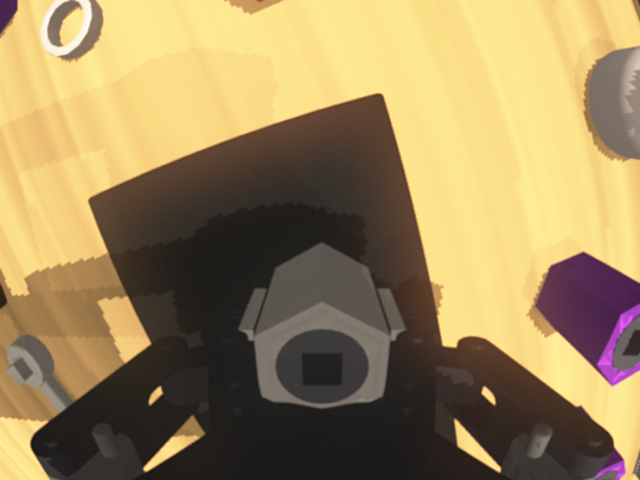

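Call:
play_rows:
  commands: [0, 0, -0.1, 0, 0, 0, 0, -0.2, 0, 0, 0, 0, -0.3, 0, 0, 0.583, -0.257, -0.3, -0.0586, 0, 0.583, -0.257, -0.3, -0.0586, 0, 0.583, -0.257, -0.3, -0.0586, 0, 0.583, -0.257, -0.3, -0.0586, 0, 0.583, -0.257, -0.3, -0.0586, 0, 0.583, -0.257, -0.3, -0.0586, 0, 0.583, -0.257, -0.3, -0.0586, 0, 0.583, -0.257, -0.3, -0.0586, 0, 0.583, -0.257, -0.3, -0.0586, 0]

```text
t: 5.0
ee_pos: [570.2, 148.3, 137.6]
ee_rot: [-3.141, 0.0, 1.532]
wrist_force: [-1.2, -1.0, -1.9]
opening: 0.483
```

```bash
python3 - <<'E'
from h import *
s=sensors.state();p,d=read_camera("wrist")
cv2.imwrite("pics/v2.png",p[:,:,::-1]);np.savez("pics/v2.npz",d=d,p=p,pos=s['ee_pos'],rot=s['ee_rot'])
print(s['t'],s['ee_pos'],s['ee_rot'],s['wrist_force'],s['opening']*85)
W=cloud_wrist(d,s)
print(sockfit(W,(571,214),80,90,20),sockfit(W,(571,214),62,71,36)[0])
m=(np.hypot(W[...,0]-571,W[...,1]-214)<20)&(W[...,2]>92)&(W[...,2]<100);print(W[m].mean(0),m.sum())
T=np.linalg.inv(tool_T(s));q=W@T[:3,:3].T+T[:3,3]
m=(np.hypot(q[...,0],q[...,1])<30)&(q[...,2]>-55)&(q[...,2]<-35)
z=q[m][:,2];print(np.histogram(z,bins=20))
E
```

```text
5.0 [570.24381624 148.34137652 137.58697387] [-3.14141320e+00  3.92763186e-04  1.53169995e+00] [-1.22437402 -0.97129936 -1.87973466] 41.0788258339541
(array([570.86372389, 213.62438641,  -1.52409626,  12.92800456]), np.float64(0.11205924274252817)) [571.05534689 213.82376836   9.6647825   30.34679162]
[570.91967556 213.72995294  95.14269169] 300
(array([ 102,   90,   84,   80,   73,   79,   69,   68,   56,  539, 4826,
       5289,  824,  260,  228,  260,  349,  289,  218,  200]), array([-54.99921401, -53.99933924, -52.99946447, -51.99958969,
       -50.99971492, -49.99984015, -48.99996537, -48.0000906 ,
       -47.00021583, -46.00034105, -45.00046628, -44.00059151,
       -43.00071673, -42.00084196, -41.00096719, -40.00109241,
       -39.00121764, -38.00134287, -37.00146809, -36.00159332,
       -35.00171855]))
```

View pics/v2.png

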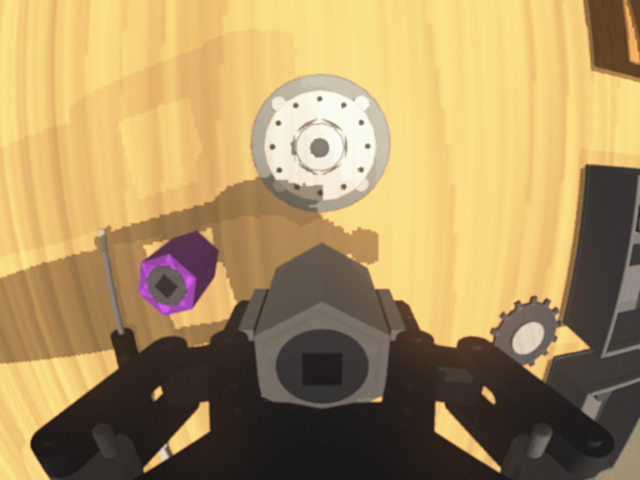

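```bash
cat >> h.py <<'E'
def toolsock(d,s,lo=-46.5,hi=-42.5):
    W=cloud_wrist(d,s);T=np.linalg.inv(tool_T(s));q=W@T[:3,:3].T+T[:3,3]
    m=(np.hypot(q[...,0],q[...,1])<30)&(q[...,2]>lo)&(q[...,2]<hi)
    # keep biggest component
    n,l,st,_=cv2.connectedComponentsWithStats(m.astype(np.uint8)); k=1+np.argmax(st[1:,4]); m=l==k
    m=cv2.erode(cv2.dilate(m.astype(np.uint8),np.ones((3,3))),np.ones((3,3)))>0
    Q=q[m&np.isfinite(q).all(-1)]
    return hexfit(Q[:,:2]),np.median(Q[:,2]),Q[:,:2].min(0),Q[:,:2].max(0)
E
python3 - <<'E'
from h import *
p,d,s=load("pics/v2.npz"); print(toolsock(d,s),toolsock(d,s,-45.5,-43))
E
```

```text
((array([ 1.73013966, -0.64770862, 29.59895128, 20.77530627]), np.float64(1.1207248649457153)), np.float64(-43.950846745613774), array([-17.41440343, -21.90502891]), array([25.21232261, 20.58540919])) ((array([ 1.73558838, -0.65206433, 29.55783949, 20.75959824]), np.float64(1.1811439036661822)), np.float64(-43.95861777352597), array([-17.23436766, -21.90502891]), array([25.21232261, 20.58540919]))
```

```bash
cat >> h.py <<'E'
def toolsock2(d,s,lo=-46.5,hi=-42.5):
    W=cloud_wrist(d,s);T=np.linalg.inv(tool_T(s));q=W@T[:3,:3].T+T[:3,3]
    m=(np.hypot(q[...,0],q[...,1])<30)&(q[...,2]>lo)&(q[...,2]<hi)
    n,l,st,_=cv2.connectedComponentsWithStats(m.astype(np.uint8)); k=1+np.argmax(st[1:,4]); m=l==k
    Q=q[m][:,:2]
    # extreme points along front edge normals (tool angles 30,-30,90,-90), robust percentile
    h=cv2.convexHull(Q.astype(np.float32))[:,0]
    pts=[]
    for a,b in zip(h,np.roll(h,-1,0)):
        k=max(1,int(np.linalg.norm(b-a)/0.5)); pts+=[a+(b-a)*t/k for t in range(k)]
    pts=np.array(pts); pts=pts[pts[:,0]>-5]
    def f(x):
        k=np.radians(x[2]+60*np.arange(6)); N=np.stack([np.cos(k),np.sin(k)],1)
        return ((pts-x[:2])@N.T).max(1)-x[3]
    r=least_squares(f,[0,0,30,21],loss='soft_l1')
    return r.x.round(2), np.sqrt((f(r.x)**2).mean()), np.median(q[m][:,2])
E
python3 - <<'E'
from h import *
p,d,s=load("pics/v2.npz"); print(toolsock2(d,s))
E
```

```text
(array([ 1.16, -0.66, 29.94, 21.11]), np.float64(0.07630159529313925), np.float64(-43.95795688915547))
```

Call:
play_rows:
  commands: [0.1605, -0.003, 0, 0, 0, 0.1605, -0.003, 0, 0, 0, 0.1605, -0.003, 0.04, 0, 0, 0.1605, -0.003, 0.04, 0, 0, 0.1605, -0.003, 0.04, 0, 0]

```text
t: 5.55
ee_pos: [570.9, 212.6, 120.7]
ee_rot: [-3.14, 0.001, 1.532]
wrist_force: [1.2, -1.3, -1.6]
opening: 0.482
```

```bash
python3 - <<'E'
from h import *
import time
for i in range(3):
    s=sensors.state();print(s['t'],s['ee_pos'],s['ee_rot'],s['wrist_force'])
    p,d=read_camera("wrist")
print(toolsock2(d,s))
p,d=read_camera("side");cv2.imwrite("pics/sd1.png",cv2.resize(p[180:300,180:340],(800,600),interpolation=cv2.INTER_CUBIC)[:,:,::-1])
E
```

```text
5.55 [570.94760844 212.62784577 120.65180259] [-3.13961801e+00  1.09371562e-03  1.53232668e+00] [ 1.18614511 -1.26871068 -1.55355149]
5.6 [571.33523424 212.782158   121.4599089 ] [-3.14098119e+00  5.32588648e-04  1.53225363e+00] [-0.67318239  0.26109577 -2.68839043]
5.65 [571.54784615 212.95917522 121.9228047 ] [3.14136364e+00 1.78189180e-04 1.53227863e+00] [ 0.15086391  0.37395973 -2.65345759]
(array([ 1.18, -0.61, 30.24, 21.11]), np.float64(0.09113063464677491), np.float64(-43.95721492885565))
```

View pics/sd1.png

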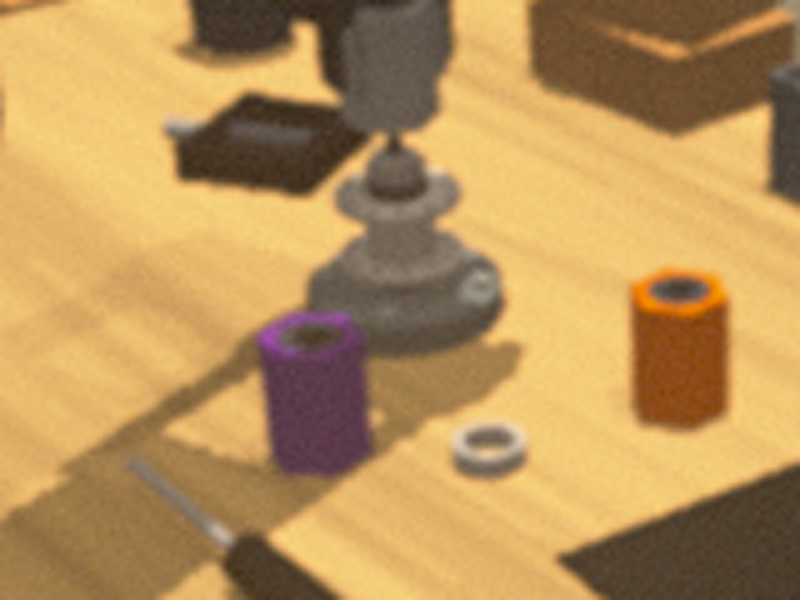

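Call:
play_rows:
  commands: [-0.001, 0, 0.02, 0, 0, -0.001, 0, 0.036, 0, 0, -0.001, 0, 0.042, 0, 0, -0.001, 0, 0.047, 0, 0, -0.001, 0, 0.05, 0, 0, -0.001, 0, 0.05, 0, 0]

```text
t: 6.35
ee_pos: [571.3, 213.7, 101.7]
ee_rot: [3.142, 0.0, 1.534]
wrist_force: [0.2, 1.0, -2.6]
opening: 0.479
```

```bash
python3 - <<'E'
from h import *
s=sensors.state();print(s['t'],s['ee_pos'],s['ee_rot'],s['wrist_force'],s['wrist_torque'])
p,d=read_camera("wrist");s=sensors.state();print(s['ee_pos'],s['wrist_force'])
print(toolsock2(d,s))
E
```

```text
6.35 [571.26909283 213.69936915 101.67153085] [3.14154456e+00 1.62267339e-05 1.53380576e+00] [ 0.21379284  0.95953059 -2.5893872 ] [-0.04522026 -0.05590923 -0.00668542]
[571.3319616  213.71602397 101.82610391] [ 0.2028273  -0.08240706 -2.21090669]
(array([ 1.28, -0.61, 29.6 , 21.1 ]), np.float64(0.12946660565646753), np.float64(-43.95335451066556))
```

Call:
play_rows:
  commands: [0, 0, 0.004, 0, 0, 0, 0, 0.008, 0, 0, 0, 0, 0.012, 0, 0, 0, 0, 0.012, 0, 0, 0, 0, 0.012, 0, 0]

```text
t: 6.9
ee_pos: [571.5, 213.8, 99.2]
ee_rot: [3.14, -0.0, 1.534]
wrist_force: [-5.3, -1.0, 8.3]
opening: 0.483
```

```bash
python3 - <<'E'
from h import *
s=sensors.state();print(s['t'],s['ee_pos'],s['ee_rot'],s['wrist_force'],s['wrist_torque'])
p,d=read_camera("wrist");s=sensors.state();print(s['ee_pos'],s['wrist_force'])
print(toolsock2(d,s,-48,-40))
E
```

```text
6.9 [571.50688387 213.76868463  99.19061931] [ 3.14008734e+00 -4.07897475e-04  1.53382024e+00] [-5.29220839 -0.96213129  8.25681847] [-0.35938301  1.01035268 -0.02383241]
[571.52003729 213.77673322  99.23322381] [-5.99136507 -2.04653562  9.02858804]
(array([-0.21,  1.46, 29.48, 23.27]), np.float64(0.9873103885066665), np.float64(-43.93338584102506))
```

Call:
play_rows:
  commands: [0.001, 0.001, 0.006, 0, 0, -0.001, -0.001, 0.008, 0, 0, 0.001, -0.001, 0.008, 0.004, 0, -0.001, 0.001, 0.008, -0.004, 0, 0, 0, 0.008, 0, 0]

```text
t: 7.45
ee_pos: [572.1, 213.9, 99.1]
ee_rot: [3.138, -0.001, 1.535]
wrist_force: [-11.1, -5.2, 21.4]
opening: 0.486
```

```bash
python3 - <<'E'
from h import *
p,d=read_camera("wrist");s=sensors.state();print(s['ee_pos'],s['wrist_force'])
print(toolsock2(d,s,-46.5,-42))
W=cloud_wrist(d,s);T=np.linalg.inv(tool_T(s));q=W@T[:3,:3].T+T[:3,3]
m=(np.hypot(q[...,0],q[...,1])<15)&(np.abs(q[...,2]+44)<5);print(np.median(W[m],0),m.sum())
p,d=read_camera("side");W=cloud_fixed("side",d);m=(np.hypot(W[...,0]-571,W[...,1]-213)<20)&(W[...,2]>130)&(W[...,2]<160);print(np.percentile(W[m][:,2],[5,25,50,75,95]),m.sum())
cv2.imwrite("pics/sd2.png",cv2.resize(p[180:300,180:340],(800,600),interpolation=cv2.INTER_CUBIC)[:,:,::-1])
E
```

```text
[572.06718992 213.89559432  99.04878605] [-11.47329798  -3.70908481  22.73072279]
(array([ 1.21, -0.69, 30.37, 21.14]), np.float64(0.07505687845908947), np.float64(-43.98168901760285))
[571.91019496 215.14915629 143.2788156 ] 5355
[134.39451033 143.57736015 144.19861137 144.67289182 145.41252038] 71
```

View pics/sd2.png

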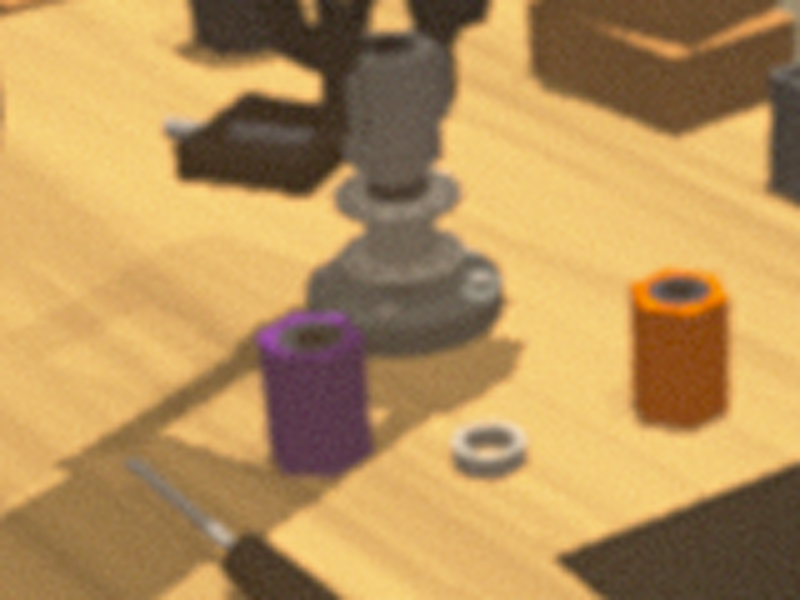

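Call:
play_rows:
  commands: [0, 0, -0.07, 0, 0, 0, 0, -0.11, 0, 0, -0.2, 0.0085, -0.11, 0, 0, -0.7965, 0.034, -0.11, 0, 0, -0.7965, 0.034, -0.11, 0, 0, -0.7965, 0.034, -0.11, 0, 0, -0.7965, 0.034, -0.11, 0, 0, -0.7965, 0.034, -0.11, 0, 0, -0.7965, 0.034, -0.11, 0, 0, -0.7965, 0.034, -0.05, 0, 0, -0.7965, 0.034, 0.05, 0, 0, -0.7965, 0.034, 0.05, 0, 0]

```text
t: 8.75
ee_pos: [569.6, -104.7, 67.8]
ee_rot: [-3.131, -0.002, 1.533]
wrist_force: [0.1, 0.6, -3.2]
opening: 0.488
```

```bash
python3 - <<'E'
from h import *
s=sensors.state();print(s['t'],s['ee_pos']);p,d=read_camera("wrist");s=sensors.state();print(s['ee_pos'],s['ee_rot'],s['wrist_force'])
print(toolsock2(d,s,-46.5,-42))
cv2.imwrite("pics/w3.png",p[:,:,::-1])
E
```

```text
8.75 [ 569.56531251 -104.65397833   67.78819935]
[ 571.19697375 -104.80045617   71.13994233] [-3.13539694e+00 -1.36130725e-03  1.53366889e+00] [ 0.67029073  0.4979225  -2.06264254]
(array([ 1.09, -0.66, 30.09, 21.15]), np.float64(0.08529167755486829), np.float64(-43.937641779808374))
```

View pics/w3.png

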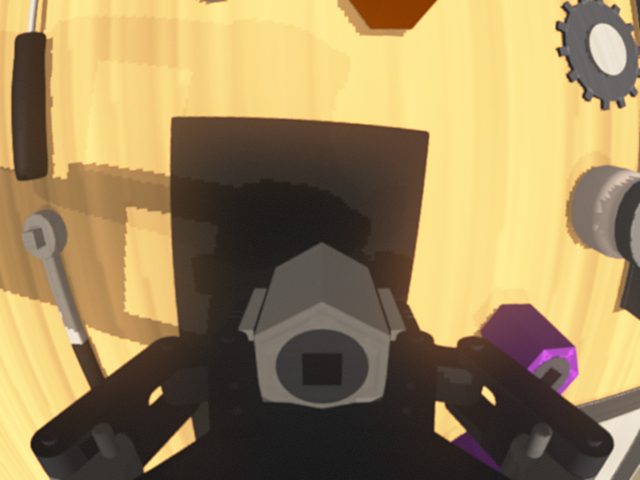

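Call:
play_rows:
  commands: [0, 0, 0.06, 0, 0, 0, 0, 0.1, 0, 0, 0, 0, 0.11, 0, 0, 0, 0, 0.115, 0, 0, 0, 0, 0.115, 0, 0, 0, 0, 0.115, 0, 0]

```text
t: 9.4
ee_pos: [573.7, -105.4, 28.9]
ee_rot: [3.14, 0.0, 1.534]
wrist_force: [0.1, 0.7, -2.9]
opening: 0.489
```

Call:
play_rows:
  commands: [0, 0, 0.012, 0, 0, 0, 0, 0.019, 0, 0, 0, 0, 0.0235, 0, 0, 0, 0, 0.0235, 0, 0, 0, 0, 0.0235, 0, 0]

```text
t: 9.9
ee_pos: [573.1, -105.3, 19.3]
ee_rot: [3.141, 0.0, 1.534]
wrist_force: [-3.5, 0.9, 5.2]
opening: 0.482
```

Call:
play_rows:
  commands: [0, 0, 0, 0, 0.55, 0, 0, 0, 0, 0.8, 0, 0, 0, 0, 0.8, 0, 0, -0.05, 0, 0.8, 0, 0, -0.15, 0, 0.8, 0, 0, -0.3, 0, 0.8, -0.1, -0.0748, -0.35, 0.0342, 0.8, -0.1, -0.0748, -0.35, 0.0342, 0.8, -0.1, -0.0748, -0.35, 0.0342, 0.8, -0.1, -0.0748, -0.35, 0.0342, 0.8]

```text
t: 10.9
ee_pos: [541.6, -143.8, 157.6]
ee_rot: [-3.141, -0.0, 1.321]
wrist_force: [-0.1, -1.4, -0.6]
opening: 0.802
```

```bash
python3 - <<'E'
from h import *
s=sensors.state();p,d=read_camera("wrist")
cv2.imwrite("pics/w4.png",p[:,:,::-1]);print(s['t'],s['ee_pos'],s['ee_rot'])
W=cloud_wrist(d,s)
for n,c in dict(C=(572,-104),B=(540,-194),A=(535,-285)).items(): print(n,sockfit(W,c))
E
```

```text
10.9 [ 541.56321736 -143.77852204  157.57345385] [-3.14075266e+00 -3.87422763e-04  1.32060916e+00]
C (array([ 572.53422617, -104.52924047,   -2.07909263,   21.12835745]), np.float64(0.16029044634003528))
B (array([ 540.17256718, -193.93931577,  -15.27704027,   21.18722597]), np.float64(0.29427185006994433))
A (array([ 536.43070544, -276.34028847,   -7.66450552,   15.51571859]), np.float64(3.808554877689366))
```

View pics/w4.png

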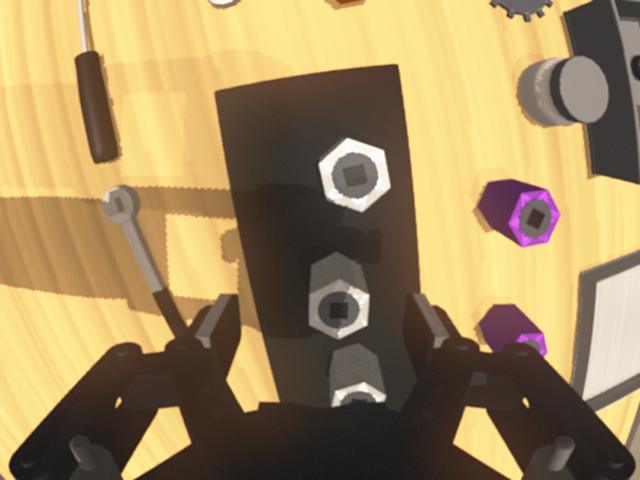

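Call:
play_rows:
  commands: [-0.1225, 0.0275, 0.05, 0, 0.8, -0.1225, 0.0275, 0.15, 0, 0.8, -0.1225, 0.0275, 0.25, 0, 0.8, -0.1225, 0.0275, 0.32, 0, 0.8, -0.1225, 0.0275, 0.346, 0, 0.8, -0.1225, 0.0275, 0.346, 0, 0.8, -0.1225, 0.0275, 0.346, 0, 0.6, -0.1225, 0.0275, 0.346, 0, 0, -0.1225, 0.0275, 0.346, 0, 0, -0.1225, 0.0275, 0.346, 0, 0, -0.1225, 0.0275, 0.346, 0, 0]

```text
t: 12.05
ee_pos: [541.4, -194.7, 22.2]
ee_rot: [3.138, 0.0, 1.319]
wrist_force: [1.0, 1.2, 6.2]
opening: 0.483
```

Call:
play_rows:
  commands: [0, 0, -0.1, 0, 0, 0, 0, -0.22, 0, 0, 0, 0, -0.3, 0, 0, 0.853, -0.1433, -0.3, -0.035, 0, 0.853, -0.1433, -0.3, -0.035, 0, 0.853, -0.1433, -0.3, -0.035, 0, 0.853, -0.1433, -0.3, -0.035, 0, 0.853, -0.1433, -0.3, -0.035, 0, 0.853, -0.1433, -0.3, -0.035, 0, 0.853, -0.1433, -0.3, -0.035, 0, 0.853, -0.1433, -0.3, -0.035, 0, 0.853, -0.1433, -0.3, -0.035, 0]

```text
t: 13.25
ee_pos: [569.2, 151.3, 139.5]
ee_rot: [-3.141, 0.001, 1.541]
wrist_force: [-0.5, -1.0, -3.2]
opening: 0.484
```

```bash
python3 - <<'E'
from h import *
p,d=read_camera("wrist");p,d=read_camera("wrist")
s=sensors.state();p,d=read_camera("wrist")
cv2.imwrite("pics/v5.png",p[:,:,::-1])
print(s['t'],s['ee_pos'],s['ee_rot'],s['wrist_force'],s['opening']*85)
W=cloud_wrist(d,s)
print(sockfit(W,(571,214),80,90,20),sockfit(W,(571,214),62,71,36)[0])
m=(np.hypot(W[...,0]-571,W[...,1]-214)<20)&(W[...,2]>92)&(W[...,2]<100);print(W[m].mean(0),m.sum())
print(toolsock2(d,s,-45,-39))
E
```

```text
13.35 [569.49800569 149.55418607 139.69631981] [-3.14112933e+00  5.43087760e-04  1.53801151e+00] [ 0.01650148 -0.64517295 -3.22125237] 41.222913282297654
(array([570.91962175, 213.69844954,  -1.96985211,  12.98601674]), np.float64(0.18474254566937715)) [571.00705624 213.89187343  10.56646634  30.36797198]
[571.06958392 213.76791421  95.08300111] 277
(array([-0.36, -0.65, 30.06, 21.83]), np.float64(0.0926248039915492), np.float64(-41.04236996603413))
```

View pics/v5.png

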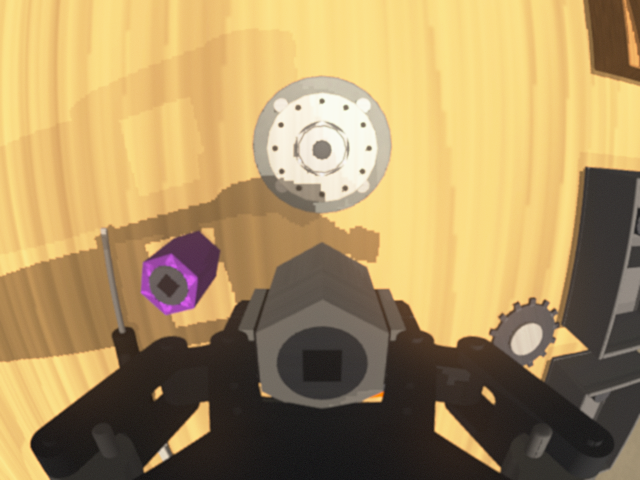

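Call:
play_rows:
  commands: [0.158, 0, 0, 0, 0, 0.158, 0, 0, 0, 0, 0.158, 0, 0.03, 0, 0, 0.158, 0, 0.04, 0, 0, 0.158, 0, 0.04, 0, 0, 0.158, 0, 0.04, 0, 0, 0.158, 0, 0.04, 0, 0]

```text
t: 14.1
ee_pos: [572.0, 212.9, 124.4]
ee_rot: [3.141, -0.0, 1.538]
wrist_force: [0.2, -0.4, -3.2]
opening: 0.483
```

```bash
python3 - <<'E'
from h import *
s=sensors.state();p,d=read_camera("wrist")
print(s['t'],s['ee_pos'],s['ee_rot'],s['wrist_force'])
for a in [(-42.5,-39.5),(-42,-40),(-45,-39)]:
    r=toolsock2(d,s,*a);print(r)
r=toolsock2(d,s,-42,-40);T=tool_T(s);print(T[:3,:3]@[r[0][0],r[0][1],0]+T[:3,3]); s=sensors.state();print(s['ee_pos'])
E
```

```text
14.1 [571.98202401 212.87472516 124.36162276] [ 3.14090440e+00 -1.27502617e-04  1.53767083e+00] [ 0.16328022 -0.44139459 -3.24823084]
(array([ 0.38, -0.48, 30.5 , 21.24]), np.float64(0.09848508066323716), np.float64(-41.05889799961412))
(array([ 0.48, -0.6 , 30.44, 21.08]), np.float64(0.06514614744783716), np.float64(-41.046322634509195))
(array([-0.68, -0.13, 30.98, 22.13]), np.float64(0.2980599205544165), np.float64(-41.05688812174995))
[571.39825065 213.37433354 124.361271  ]
[571.99231917 213.06742672 124.42416868]
```

Call:
play_rows:
  commands: [0.001, -0.001, 0.025, 0, 0, 0.001, -0.001, 0.04, 0, 0, 0.001, -0.001, 0.045, 0, 0, 0.001, -0.001, 0.05, 0, 0, 0.001, -0.001, 0.052, 0, 0, 0.001, -0.001, 0.052, 0, 0]

```text
t: 14.75
ee_pos: [571.3, 214.1, 103.1]
ee_rot: [3.141, 0.0, 1.539]
wrist_force: [-1.1, 0.6, -2.8]
opening: 0.487
```

Call:
play_rows:
  commands: [0, 0, 0.005, 0, 0, 0, 0, 0.01, 0, 0, 0, 0, 0.014, 0, 0, 0, 0, 0.017, 0, 0, 0, 0, 0.02, 0, 0, 0, 0, 0.023, 0, 0, 0, 0, 0.023, 0, 0]

```text
t: 15.45
ee_pos: [571.4, 214.0, 94.2]
ee_rot: [3.141, -0.0, 1.539]
wrist_force: [-1.7, -0.2, -0.9]
opening: 0.481
```

```bash
python3 - <<'E'
from h import *
s=sensors.state();p,d=read_camera("wrist")
print(s['t'],s['ee_pos'],s['ee_rot'],s['wrist_force'],s['wrist_torque'])
r=toolsock2(d,s,-42,-40);print(r);T=tool_T(s);print(T[:3,:3]@[r[0][0],r[0][1],0]+T[:3,3])
p,d=read_camera("side");cv2.imwrite("pics/sd3.png",cv2.resize(p[180:300,180:340],(800,600),interpolation=cv2.INTER_CUBIC)[:,:,::-1])
W=cloud_fixed("side",d);m=(np.hypot(W[...,0]-571,W[...,1]-213)<20)&(W[...,2]>120)&(W[...,2]<160);print(np.percentile(W[m][:,2],[5,25,50,75,95]),m.sum())
E
```

```text
15.45 [571.36097733 214.03596319  94.17152607] [ 3.14125710e+00 -9.00179120e-05  1.53876527e+00] [-1.65461646 -0.23850589 -0.88149453] [-0.071919    0.09534477 -0.03158876]
(array([ 0.56, -0.58, 30.38, 21.09]), np.float64(0.1159792539610383), np.float64(-41.04898991479928))
[570.7992092  214.61425079  94.17138186]
[132.24123381 135.47978203 136.46569153 136.98249317 138.08157448] 72
```

View pics/sd3.png

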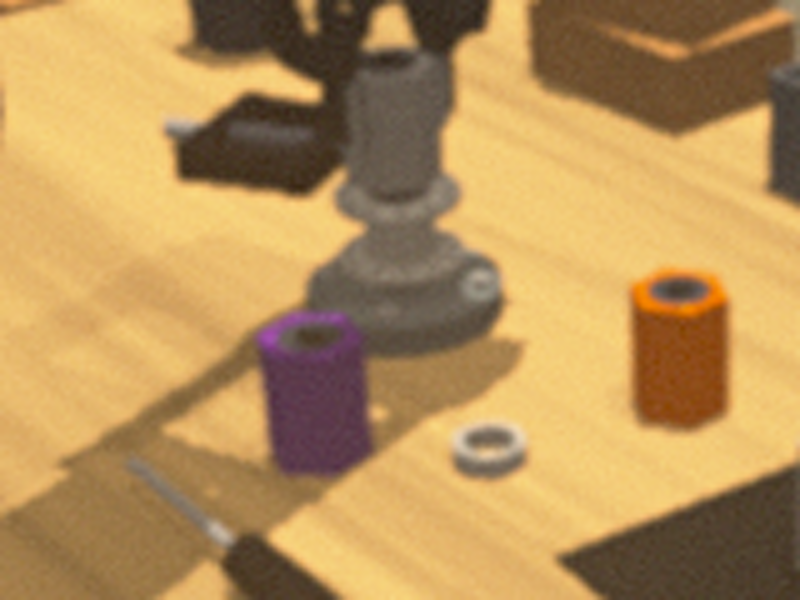

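Call:
play_rows:
  commands: [0, 0, 0.002, 0, 0, 0, 0, 0.005, 0, 0, 0, 0, 0.005, 0, 0, 0, 0, 0.005, 0, 0, 0, 0, 0.005, 0, 0]
  newtons: 50

```text
t: 16.05
ee_pos: [571.5, 214.1, 94.0]
ee_rot: [3.14, -0.0, 1.539]
wrist_force: [-6.2, -2.4, 10.1]
opening: 0.486
```

```bash
python3 - <<'E'
from h import *
s=sensors.state();p,d=read_camera("wrist")
print(s['t'],s['ee_pos'],s['ee_rot'],s['wrist_force'],s['opening'])
r=toolsock2(d,s,-42,-40);print(r);T=tool_T(s);print(T[:3,:3]@[r[0][0],r[0][1],0]+T[:3,3])
p,d=read_camera("scene");cv2.imwrite("pics/fin.png",p[150:360,60:480][:,:,::-1]);W=cloud_fixed("scene",d)
for n,c in dict(C=(572.5,-104.5),A=(535.2,-285.6)).items(): print(n,sockfit(W,c))
E
```

```text
16.05 [571.45034579 214.09260234  94.04724044] [ 3.14043735e+00 -2.93187044e-04  1.53879614e+00] [-6.15819635 -2.40740707 10.06670473] 0.4858728499665457
(array([ 0.58, -0.59, 30.46, 21.12]), np.float64(0.09425790082499838), np.float64(-41.0652524928047))
[570.87920519 214.69118246  94.04672886]
C (array([ 572.64044546, -104.71707593,   -3.20768313,   21.41382657]), np.float64(0.7399389476805401))
A (array([ 535.35308897, -286.22552055,  -24.27062608,   21.65205312]), np.float64(1.0372552188258934))
```

View pics/fin.png

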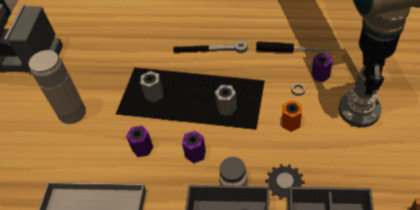

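The picture shows A at (150,85) and C at (226,98), both standing on the mat. B is on the nut in the gripper at (370,90), and the bystanders are where they were. B stopped firmly with its rim at about 76 mm, the washer's height, so I'm handing in.

```bash
python3 - <<'E'
from station import env,sensors
print(env.close_job()); s=sensors.state(); print(s['t'],s['ee_pos'],s['wrist_force'],s['opening'])
E
```

```text
the job is handed in; nothing more can be done
None
the job is handed in; nothing more can be done
```

The socket that fits is on the nut, fully down and still gripped, and I handed the job in at about 16 s. I named the sockets by their place on the mat: C nearest the hub, B in the middle, A at the far end.

- **Socket C:** I tried this one first. It went over the nut but stopped with its rim about 84 mm above the bench, and stayed there under a 20 N push. That is 8 mm above the washer, so it is the too shallow one. I stood it back upright on the mat at about (572.5, -104.5).
- **Socket B:** It went down until its rim was at about 76 mm, level with the washer's top, and stopped firmly with about 10 N of upward force. It is straight and held with a 50 N grip.
- **Socket A:** I never touched it. It still stands on the mat, so by elimination it should be the too narrow one, though I did not test that.

**Last checks:** B's centre measured about 1 mm from the hub axis, within the 4 mm allowed. In the last scene picture, A and C were standing and the bystanders in view had not moved. The pedal was outside that crop, and I went nowhere near it. No check failed or disagreed beyond about 1 mm of camera and pose scatter.

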